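# Sweep ring cores through the tray gate

### The job

Sweep the three red ring cores across the white sorting tray with a fingertip, one at a time, through the narrow gate so that each drops into the blue catch box; two cores must never be in the gate together. Only push them gently along the deck - do not pinch or lift them - and leave the brass standoff standing where it is on the tray and the solder spool and the screwdriver undisturbed on the bench.

Things in the scene. Friction and masses are not known exactly. Their poses are not given: they have to be found in the camera images.
- tray: white sorting tray, fixed, yawed up to 20 degrees. Origin: on the bench (z 0) below the gate's middle, at the deck's edge; x points out through the gate (away from the robot), y along the gated side, z up. Flat deck 55 mm above the bench, x -175 to 0, y -130 to 130 mm. Rim 5 mm thick, 8 mm above the deck, on all four sides; the black one (x -5 to 0) is broken by the gate, 40 mm wide (y -20 to 20).
- gate (a point): middle of the gate at the deck's edge, at deck height (tray x 0, y 0, z 55 mm). The deck ends here: a core whose centre is pushed past this edge tips over and drops into the catch box. At the start the cores and the standoff stand in a row across the deck, 102 to 112 mm behind the gate, at about y -76, -24, 24 and 76 mm, in any order.
- box_floor (a point): middle of the floor of the open blue catch box (tray x 25, y 0, z 5 mm), 50 mm below the deck. Inside it spans tray x 0 to 50 mm and y -32 to 32 mm; its side and far walls are 4 mm thick and rise to 63 mm above the bench, level with the tray's rim.
- core_a: red ring core (toroid), outside diameter 26 mm, hole 14 mm, 10 mm high, about 18 g, lying flat and loose on the deck of the tray. Origin: centre of its underside (z of the deck, 55 mm, while it lies there); its z axis is the ring's axis. It slides under a light push (well under 1 N).
- core_b: red ring core (toroid), outside diameter 26 mm, hole 14 mm, 10 mm high, about 18 g, lying flat and loose on the deck of the tray. Origin: centre of its underside (z of the deck, 55 mm, while it lies there); its z axis is the ring's axis. It slides under a light push (well under 1 N).
- core_c: red ring core (toroid), outside diameter 26 mm, hole 14 mm, 10 mm high, about 18 g, lying flat and loose on the deck of the tray. Origin: centre of its underside (z of the deck, 55 mm, while it lies there); its z axis is the ring's axis. It slides under a light push (well under 1 N).
- standoff: plain round brass standoff, 14 mm diameter, 28 mm tall, standing upright and loose on the deck among the cores; to be left where it stands. Origin: centre of its underside.
- spool: solder spool standing on its flange on the bench to the robot's left of the tray, 54 mm diameter, 44 mm tall, loose. Origin: centre of its underside.
- screwdriver: screwdriver with yellow handle lying loose on the bench to the robot's right of the tray, roughly 200 mm long, along its own x axis. Origin: under its middle.

How it is judged:
By the outcome, as a careful person would: the job done as asked, in the order asked, and still so for the second after the job is handed in, with the robot touching nothing.
It also fails if it takes over 64 s, if anything falls off the work surface, if the arm or the gripper's body presses on something with over 40 N, if the wrist force passes 120 N, or if a joint passes its speed limit or range.

### The arm

A 6-joint arm with a two-finger parallel gripper is mounted at the origin on the work surface. World frame = base frame: x ahead of the robot, y to its left, z up, the work surface at z = 0. Lengths are in m, angles in rad, forces in N, time in s.
With the tool pointing down it reaches from about 0.275 to 0.85 m from the base axis. Payload 5.2 kg.
Tool frame: the origin (TCP) lies at the very end of the fingers, on their centre line; the grasp point (between the pads) lies 19 mm behind it (manip.pinch_z is the distance from the TCP to the grasp point, in m); z points along the fingers, y is the line along which they close (so a half turn about z gives the same grasp; the last joint's range is limited). The gripper opens to 85 mm and grips with 20 to 120 N. Pads are 22 mm wide; open, the fingers measure 114 mm over their backs; the gripper's body (76 mm by 85 mm) begins 54 mm behind the grasp point. The pads swing forward as they close: fully open they stand 13 mm farther back than shut.
Start: joints at [1.099, 0.259, 1.535, -0, 1.348, -0.203], TCP at [0.146, 0.53, 0.231] pointing down, gripper open.
Joint ranges: [-3.14, 3.14], [-0.91, 2.08], [0.19, 2.58], [-1.22, 4.36], [0.22, 2.71], [-3.12, 3.12]. Speed limits (rad/s): [2.57, 2.57, 3.14, 3.14, 3.14, 3.14].

### API

Orientations are given as [roll, pitch, yaw] about the fixed x, y, z axes, in that order (R = Rz(yaw) Ry(pitch) Rx(roll)).
In Python, from rig import manip gives the robot as it stands. The module is installed in compiled form; this text tells all that it offers.
- The arm moves only by the tool send_rows, never from a script. Its argument "steps" is a list of rows, each a list of 2 entries, a list of its own where there are three numbers: the shift along the tool's x, y, z each as a share of 3 cm, from -1 to 1, then the turn about the tool's z as a share of 6 degrees, from -1 to 1. A call has 1 to 10 rows; each row shifts and turns the commanded pose from where the row before left it, along the tool's axes as they then stand; what a row does not reach is not made up. A row lasts 1/8 s, in which the tool goes at most 62.5 mm and 10.7 degrees, less where a joint would pass 70% of its speed; a pose out of reach is approached as far as the arm can. A call with a number of a shift or a turn outside -1 to 1 is refused whole. A call with a gripper value outside its range is refused whole. "fingers" is the opening, from -1 (shut) to 1 (fully open), set as the call begins (left out, the last holds). The fingers move at their own pace and stop on an object; "grip_force" is the grip in N (left out, the last holds). Time passes only in rows, so rows that do not move let the fingers close. It gives the time, the measured TCP pose, the force, the opening and the grip force at its end, in the units of the state.
- manip.read_state(): the state, without advancing time (a new reading comes with each control period).
- manip.snapshot(name): name is "scene" or "top"; returns a dict with "pixels" (400x640x3 uint8, red, green, blue), "intrinsics" (3x3 intrinsics, pixels), "R" (3x3) and "t" (3): a world point X has camera coordinates R X + t. Camera axes: x right, y down, z forward; pixel columns grow to the right and rows downward; lengths in m; the calibration is good to about 2 mm. A picture is of the moment at which its call begins. There is no depth.
- manip.hand_in(): hands the job in; it is judged then, once.
The state is a dict: "time": time; "qpos": joint angles; "joint_vel": joint speeds; "joint_torque": joint torques, N m; "tool_pos": TCP position; "eef_rot": TCP orientation; "ft_force": force on the tool from outside, world axes, zero at the start; "moment": the same for the moment, N m; "grip_width": opening from 0.0 (shut) to 1.0 (fully open); "finger_force": force on a finger pad.
Only numpy, scipy, OpenCV 4.12 (cv2) and the standard library are available. Lean on these libraries where they do the work, as an engineer would, in place of code of your own. Each camera call takes 0.05 s, during which the arm holds its last target. There are 200 camera calls.

## Working session

There is one attempt and no reset: what is moved stays moved. The work goes in short steps, Python scripts to look and compute and a tool call to move; the robot and the scene stay as the last step left them, time stands still between calls to the robot, and variables do not carry over. Pictures are saved under pics/ and viewed, at most 10 in all, crops included, and the job is handed in when it is done.

Besides the shell and the picture viewer there is one more tool, called after "Request:" by a JSON object that holds its "fn" and its "kwargs". send_rows: Moves the arm, as the interface text tells. Its arguments: {"type":"object","properties":{"steps":{"type":"array"},"fingers":{"type":"number"},"grip_force":{"type":"number"}},"required":["steps"]}

```bash
mkdir -p pics
python3 - <<'E'
from rig import manip
import cv2
s=manip.read_state();print({k:s[k] for k in('time','tool_pos','eef_rot','grip_width','ft_force')})
for n in('top','scene'):
    p=manip.snapshot(n);cv2.imwrite(f'pics/{n}0.png',p['pixels'][:,:,::-1]);print(n,p['intrinsics'],p['R'],p['t'])
E
```

```text
{'time': 0.0, 'tool_pos': array([0.14581799, 0.52977424, 0.23046055]), 'eef_rot': array([-3.13978693e+00, -3.60660458e-04,  2.87272451e+00]), 'grip_width': 0.9946267497106976, 'ft_force': array([ 0.48872795, -0.21810161, -0.50870125])}
top [[370.34020531   0.         320.65769291]
 [  0.         370.34020531 199.65564589]
 [  0.           0.           1.        ]] [[ 0.01950819 -0.99979689 -0.00506142]
 [-0.99371406 -0.01883084 -0.1103529 ]
 [ 0.11023517  0.00718239 -0.99387958]] [-0.03878227  0.57332545  0.90720662]
scene [[437.86545082   0.         319.51542685]
 [  0.         437.86545082 200.98388066]
 [  0.           0.           1.        ]] [[ 0.55281492  0.83326751  0.00780564]
 [ 0.55163811 -0.35892056 -0.75290865]
 [-0.62457271  0.42052502 -0.65807875]] [-0.26394083 -0.26939173  1.67696318]
```

View pics/top0.png

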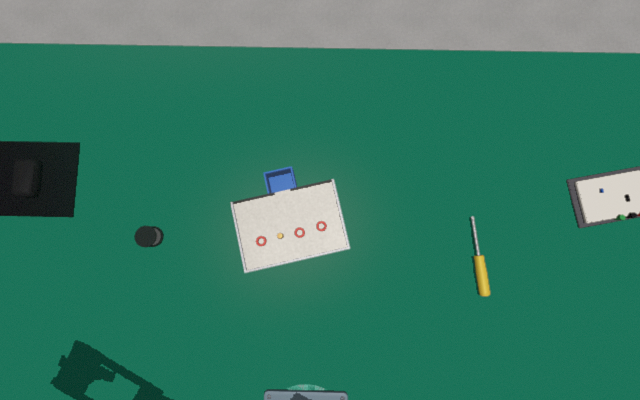

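View pics/scene0.png

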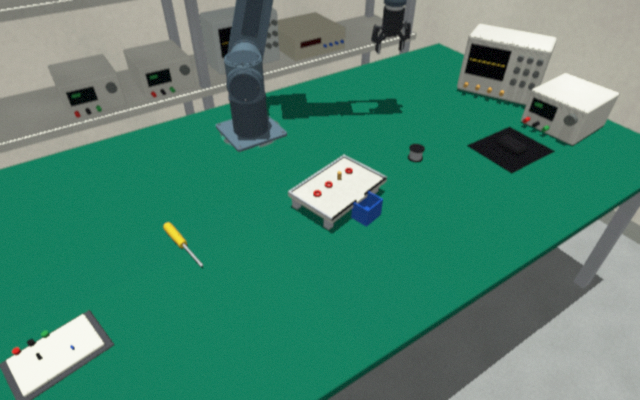

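The top view shows the cores at about (261,241), (300,232) and (321,226). The standoff is at (280,236) and the gate near (283,190). Next I'll measure these precisely.

```bash
cat > h.py <<'E'
from rig import manip
import numpy as np, cv2
def bp(p,uv,z):
    d=p['R'].T@np.linalg.inv(p['intrinsics'])@np.array([uv[0],uv[1],1.]); c=-p['R'].T@p['t']
    return (c+d*(z-c[2])/d[2])[:2]
def proj(p,X):
    q=p['intrinsics']@(p['R']@np.array(X)+p['t']); return q[:2]/q[2]
def reds(p,z=0.060,amin=15):
    h=cv2.cvtColor(p['pixels'],cv2.COLOR_RGB2HSV)
    m=(((h[...,0]<8)|(h[...,0]>170))&(h[...,1]>90)&(h[...,2]>60)).astype(np.uint8)
    n,l,s,c=cv2.connectedComponentsWithStats(m)
    return [(c[i].round(1),s[i,4],bp(p,c[i],z)) for i in range(1,n) if s[i,4]>=amin]
E
python3 - <<'E'
from h import *
p=manip.snapshot('top')
h=cv2.cvtColor(p['pixels'],cv2.COLOR_RGB2HSV)
m=((h[...,1]<60)&(h[...,2]>110)).astype(np.uint8)
m[:150]=0;m[300:]=0;m[:,:200]=0;m[:,380:]=0
cs,_=cv2.findContours(m,cv2.RETR_EXTERNAL,2)
c=max(cs,key=cv2.contourArea);print(cv2.minAreaRect(c))
hull=cv2.convexHull(c)[:,0]
w=np.array([bp(p,u,0.063) for u in hull],np.float32)
r=cv2.minAreaRect(w*1000);print(r);print(cv2.boxPoints(r))
for n in('top','scene'):
    q=manip.snapshot(n)
    for x in reds(q):
        if n=='scene' and not 300<x[0][0]<400: continue
        if n=='top' and x[0][0]>380: continue
        print(n,x)
hh=(h[...,0]>14)&(h[...,0]<30)&(h[...,1]>70); ys,xs=np.nonzero(hh[220:250,265:295]); print('brass px',xs.mean()+265,ys.mean()+220,len(xs), bp(p,(xs.mean()+265,ys.mean()+220),.075))
b=(h[...,0]>100)&(h[...,0]<125)&(h[...,1]>120); b[:150]=0;b[210:]=0;b[:,:250]=0;b[:,310:]=0
ys,xs=np.nonzero(b); hb=cv2.convexHull(np.c_[xs,ys].astype(np.int32))[:,0]
r=cv2.minAreaRect(np.array([bp(p,u,.063) for u in hb],np.float32)*1000);print('box',r,cv2.boxPoints(r))
cv2.imwrite('pics/c1.png',cv2.resize(p['pixels'][155:285,215:365,::-1],None,fx=5,fy=5,interpolation=cv2.INTER_CUBIC)[:600])
E
```

```text
((289.1824035644531, 225.60751342773438), (72.35262298583984, 108.90524291992188), 77.15229034423828)
((506.79779052734375, 46.71794128417969), (175.95982360839844, 262.3966064453125), 13.992471694946289)
[[ 389.70544   152.7502  ]
 [ 453.1515   -101.86043 ]
 [ 623.89014   -59.314316]
 [ 560.4441    195.29631 ]]
top (array([320.9, 225.6]), np.int32(47), array([ 0.50708187, -0.02982708]))
top (array([299.2, 232. ]), np.int32(45), array([0.49054611, 0.0226315 ]))
top (array([260.7, 240.7]), np.int32(54), array([0.46762422, 0.11575265]))
scene (array([348.3, 170.2]), np.int32(36), array([0.46816809, 0.11567604]))
scene (array([328.2, 183.9]), np.int32(40), array([0.49016861, 0.02291776]))
scene (array([316.8, 192.8]), np.int32(45), array([ 0.5068206 , -0.02970641]))
brass px 279.6923076923077 235.5 26 [0.48101586 0.06826111]
box ((618.8355102539062, 74.20556640625), (53.80094528198242, 73.9315414428711), 14.283892631530762) [[583.64624  103.39149 ]
 [601.8871    31.745525]
 [654.0248    45.019646]
 [635.78394  116.6656  ]]
```

View pics/c1.png

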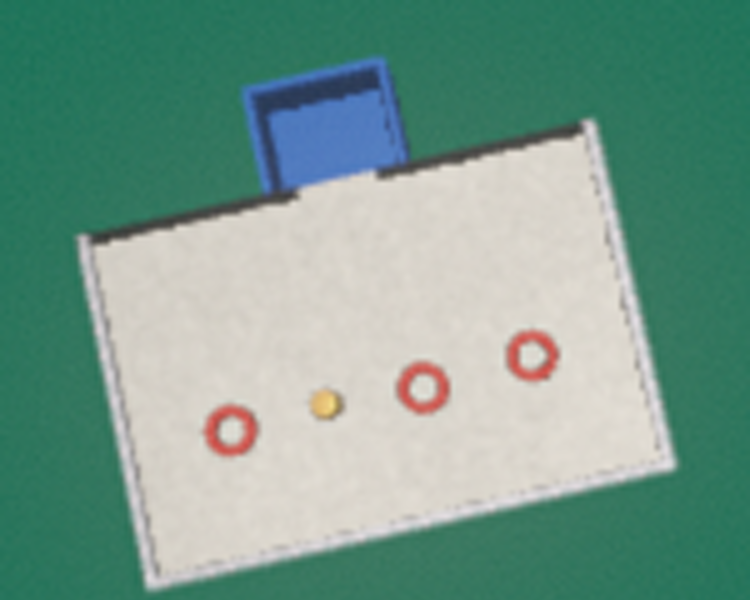

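Fitted tray: 176 x 262 mm (nominal 175 x 260), yaw 14.0°, gate at (0.592, 0.068). In the tray frame the cores sit at (-110,-19), (-106,-74) and (-109,76), with the standoff at (-108,27). These agree with the stated row and with both cameras. I'll start moving with the fingers about 12 mm apart, so the tips push the core from behind at two points.

Request:
{"fn": "send_rows", "kwargs": {"steps": [[[-0.73,-0.7,0],0],[[-0.73,-0.7,0],0],[[-0.73,-0.7,0],0],[[-0.73,-0.7,0],0],[[-0.73,-0.7,0],0],[[-0.73,-0.7,0],0],[[-0.73,-0.7,0],0],[[-0.73,-0.7,0],0],[[-0.73,-0.7,0],0],[[-0.73,-0.7,0],0]], "fingers": -0.72, "grip_force": 20}}

```text
time: 1.5
tool_pos: [0.3018, 0.2688, 0.2313]
eef_rot: [3.141, 0.0, 2.873]
ft_force: [0.2, -0.9, -0.3]
grip_width: 0.138
finger_force: 0.0
```

Request:
{"fn": "send_rows", "kwargs": {"steps": [[[-0.73,-0.7,0],0],[[-0.73,-0.7,0],0],[[-0.73,-0.7,0],0],[[-0.73,-0.7,0],0],[[-0.73,-0.7,0],0],[[-0.73,-0.7,0],0],[[-0.73,-0.7,0],0],[[-0.73,-0.7,0],0],[[-0.73,-0.7,0],0],[[-0.73,-0.7,0],0]]}}

```text
time: 2.75
tool_pos: [0.4572, 0.0081, 0.2313]
eef_rot: [3.142, 0.0, 2.873]
ft_force: [0.1, 0.5, 0.4]
grip_width: 0.139
finger_force: 0.0
```

Request:
{"fn": "send_rows", "kwargs": {"steps": [[[0,0,0],-0.94],[[0,0,0],-0.94],[[0,0,0],-0.94],[[0,0,0],-0.94],[[0,0,0],-0.94],[[0,0,0],-0.94],[[0,0,0],-0.94],[[0,0,0],0]]}}

```text
time: 3.75
tool_pos: [0.4567, 0.0091, 0.2313]
eef_rot: [3.142, -0.0, -2.722]
ft_force: [-0.7, -0.2, -0.3]
grip_width: 0.14
finger_force: 0.0
```

Request:
{"fn": "send_rows", "kwargs": {"steps": [[[0,-0.04,0.87],0],[[0,0,0.87],0],[[0,0,0.87],0],[[0,0,0.87],0],[[0,0,0.87],0],[[0,0,0.87],0],[[0,0,0.2],0],[[0,0,0.2],0],[[0,0,0],0]]}}

```text
time: 4.88
tool_pos: [0.4576, 0.0078, 0.0631]
eef_rot: [-3.141, 0.001, -2.722]
ft_force: [0.5, 0.6, 0.3]
grip_width: 0.14
finger_force: 0.0
```

Run:
```python
from h import *
p=manip.snapshot('scene')
a=cv2.resize(p['pixels'][120:230,275:405,::-1],None,fx=5,fy=5,interpolation=cv2.INTER_CUBIC)
cv2.imwrite('pics/c2.png',a)
```

```text
(no output)
```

View pics/c2.png

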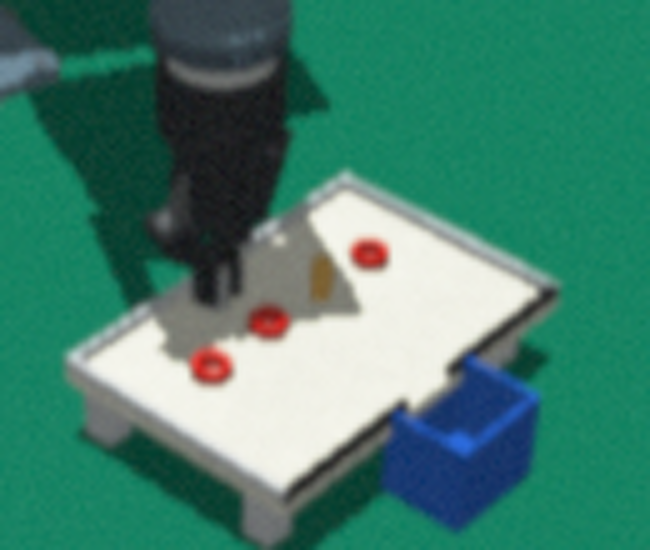

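The tips are slim and sit just behind the middle core, at about (215,290) in the crop. Nothing else is in the way, so I'll lower the last 4.5 mm and push.

Request:
{"fn": "send_rows", "kwargs": {"steps": [[[0,0,0.15],0],[[-0.2,0,0],0],[[-0.2,0,0],0],[[-0.2,0,0],0],[[-0.2,0,0],0],[[-0.2,0,0],0],[[-0.2,0,0],0],[[-0.2,0,0],0],[[-0.2,0,0],0],[[-0.1,0,0],0]]}}

```text
time: 6.18
tool_pos: [0.5042, 0.0289, 0.0582]
eef_rot: [-3.142, 0.0, -2.721]
ft_force: [-0.7, -0.1, -0.2]
grip_width: 0.138
finger_force: 0.1
```

```bash
cat >> h.py <<'E'
G=np.array([.5922,.068]);A=np.radians(14.0)
M=np.array([[np.cos(A),np.sin(A)],[-np.sin(A),np.cos(A)]])
def tr(w): return (M@(np.array(w)[:2]-G)*1000).round(1)
def look():
    for n in('scene','top'):
        q=manip.snapshot(n)
        for u,a,w in reds(q,amin=6):
            t=tr(w)
            if -180<t[0]<80 and abs(t[1])<135: print(n,u,a,'tray',t)
    s=manip.read_state();print('tcp tray',tr(s['tool_pos']),'z',s['tool_pos'][2].round(4),'heading',np.degrees((s['eef_rot'][2]+np.pi)%(2*np.pi)-A).round(1),'F',s['ft_force'].round(1),'t',s['time'])
E
python3 -c "from h import *;look()"
```

```text
scene [348.3 170.5] 37 tray [-108.1   75.1]
scene [338.8 188.2] 53 tray [-72.8 -12.7]
scene [316.9 192.8] 46 tray [-106.4  -73.8]
top [323.6 226.3] 23 tray [-109.2  -80.4]
top [260.1 244.2] 17 tray [-117.1   79.7]
tcp tray [-94.9 -16.7] z 0.0582 heading 10.1 F [-0.7  0.1  0.1] t 6.275
```

Request:
{"fn": "send_rows", "kwargs": {"steps": [[[-0.2,0,0],0],[[-0.2,0,0],0],[[-0.2,0,0],0],[[-0.2,0,0],0],[[-0.2,0,0],0],[[-0.2,0,0],0],[[-0.2,0,0],0],[[-0.2,0,0],0],[[-0.2,0,0],0],[[0,0,0],0]]}}

```text
time: 7.52
tool_pos: [0.5536, 0.0509, 0.0582]
eef_rot: [-3.141, 0.0, -2.721]
ft_force: [-0.5, 0.8, 0.3]
grip_width: 0.141
finger_force: 0.0
```

```bash
python3 -c "from h import *;look()"
```

```text
scene [316.8 192.9] 44 tray [-106.4  -74.5]
scene [354.7 194.7] 55 tray [-18.1  -3.7]
top [320.9 225.6] 47 tray [-106.3  -74.3]
top [260.4 240.6] 58 tray [-108.9   77.1]
tcp tray [-42.2  -7.2] z 0.0581 heading 10.1 F [ 0.3 -0.8 -0.2] t 7.625
```

Request:
{"fn": "send_rows", "kwargs": {"steps": [[[-0.2,0,0],0],[[-0.2,0,0],0],[[-0.2,0,0],0],[[-0.15,0,0],0],[[-0.1,0,0],0],[[0,0,0],0],[[0,0,0],0]]}}

```text
time: 8.5
tool_pos: [0.5762, 0.0612, 0.0581]
eef_rot: [3.141, -0.0, -2.721]
ft_force: [0.8, -0.2, 0.1]
grip_width: 0.137
finger_force: 0.0
```

Run:
```python
from h import *
look()
p=manip.snapshot('scene')
a=cv2.resize(p['pixels'][120:230,275:405,::-1],None,fx=5,fy=5,interpolation=cv2.INTER_CUBIC)
cv2.imwrite('pics/c3.png',a)
```

```text
scene [346.8 169.3] 24 tray [-115.4   76.7]
scene [316.8 192.8] 45 tray [-106.5  -74.1]
top [320.9 225.6] 47 tray [-106.3  -74.3]
top [260.7 240.7] 54 tray [-109.3   76.5]
tcp tray [-17.1  -2.8] z 0.0582 heading 10.1 F [-1.2 -0.  -0.2] t 8.6
```

View pics/c3.png

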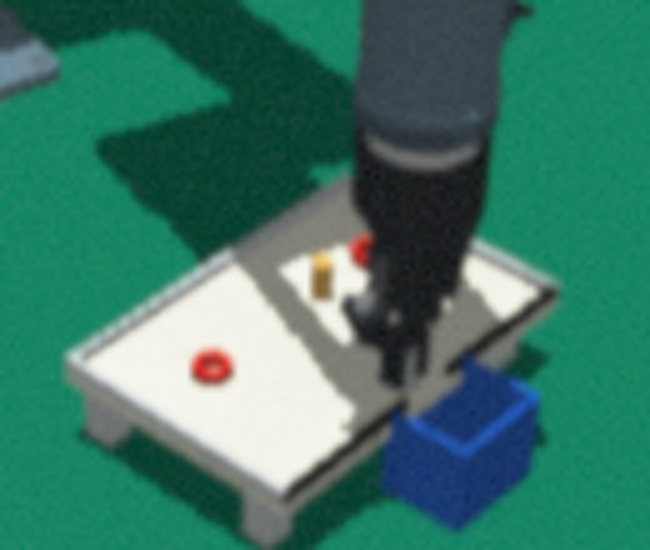

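The first core has gone through the gate and fallen out of sight into the box. Now the right-hand core: lift, reposition behind it and turn to a heading of about 46.5°.

Request:
{"fn": "send_rows", "kwargs": {"steps": [[[0.1,0,-1],0],[[0,0,-1],0],[[0.7,-0.41,0],0],[[0.7,-0.41,0],0],[[0.7,-0.41,0],0],[[0.7,-0.41,0],0],[[0.7,-0.41,0],0],[[0.6,-0.41,0],0]]}}

```text
time: 9.65
tool_pos: [0.4908, -0.0582, 0.1184]
eef_rot: [-3.141, 0.0, -2.721]
ft_force: [0.4, -1.2, 0.1]
grip_width: 0.141
finger_force: 0.0
```

Request:
{"fn": "send_rows", "kwargs": {"steps": [[[0,0,0],-0.87],[[0,0,0],-0.87],[[0,0,0],-0.87],[[0,0,0],-0.87],[[0,0,0],-0.87],[[0,0,0],-0.87],[[0,0,0],-0.87],[[0,0,0],0]]}}

```text
time: 10.65
tool_pos: [0.4914, -0.0576, 0.1183]
eef_rot: [-3.141, 0.0, -2.084]
ft_force: [0.4, -0.7, -0.7]
grip_width: 0.141
finger_force: 0.0
```

Run:
```python
from h import *
look()
p=manip.snapshot('top')
cv2.imwrite('pics/c4.png',cv2.resize(p['pixels'][155:285,215:365,::-1],None,fx=4,fy=4,interpolation=cv2.INTER_CUBIC))
```

```text
scene [348.2 170.2] 35 tray [-109.1   76.1]
scene [316.8 193.1] 52 tray [-105.7  -75.1]
top [278.4 179.3] 54 tray [28.9  2.8]
top [260.7 240.7] 54 tray [-109.3   76.5]
tcp tray [-128.2  -97.5] z 0.1183 heading 46.5 F [ 0.4 -0.4  0.6] t 10.75
```

View pics/c4.png

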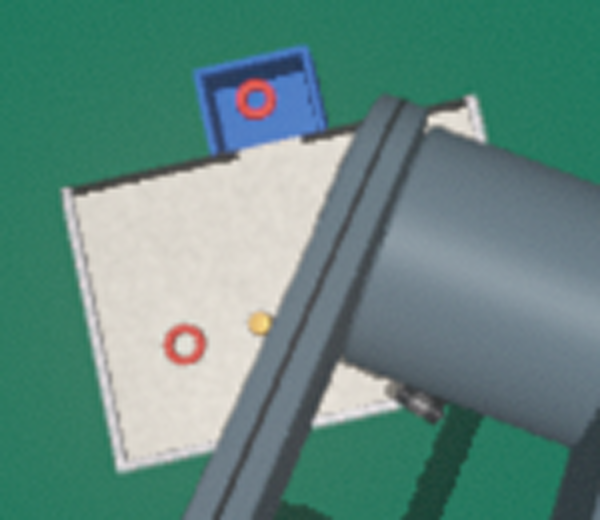

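The first core is lying flat in the box at crop (256,99), and the standoff hasn't moved. Now I'll descend and push the second.

Request:
{"fn": "send_rows", "kwargs": {"steps": [[[0,0,0.9],0],[[0,0,0.8],0],[[0,0,0.3],0],[[-0.2,0,0],0],[[-0.2,0,0],0],[[-0.2,0,0],0],[[-0.2,0,0],0],[[-0.2,0,0],0],[[-0.2,0,0],0],[[0,0,0],0]]}}

```text
time: 12.05
tool_pos: [0.5093, -0.0258, 0.0582]
eef_rot: [3.142, 0.0, -2.083]
ft_force: [-0.5, -0.3, 0.4]
grip_width: 0.142
finger_force: 0.0
```

```bash
python3 -c "from h import *;look()"
```

```text
scene [348.3 170.3] 36 tray [-108.8   75.9]
scene [326.4 192.6] 52 tray [-86.3 -54. ]
top [278.3 179.2] 53 tray [29.   2.8]
tcp tray [-103.4  -71.2] z 0.0581 heading 46.6 F [-0.1  0.3 -1. ] t 12.15
```

Request:
{"fn": "send_rows", "kwargs": {"steps": [[[-0.24,0,0],0],[[-0.24,0,0],0],[[-0.24,0,0],0],[[-0.24,0,0],0],[[-0.24,0,0],0],[[-0.24,0,0],0],[[-0.24,0,0],0],[[-0.24,0,0],0],[[-0.24,0,0],0],[[-0.24,0,0],0]]}}

```text
time: 13.4
tool_pos: [0.5448, 0.0369, 0.0582]
eef_rot: [-3.142, 0.0, -2.084]
ft_force: [0.2, -0.1, -0.2]
grip_width: 0.141
finger_force: 0.0
```

```bash
python3 -c "from h import *;look()"
```

```text
scene [350.1 191.5] 50 tray [-37.6  -1.5]
top [260.5 240.6] 58 tray [-108.9   76.9]
tcp tray [-53.4 -18.5] z 0.0582 heading 46.7 F [-0.5 -0.   1. ] t 13.5
```

The core is at about (-38,-2), ready for the gate. I'll back off 6 mm, swing round it to heading 0 and go in again.

Request:
{"fn": "send_rows", "kwargs": {"steps": [[[0.2,0,0],0],[[-0.005,0.098,0],1],[[-0.005,0.098,0],1],[[-0.005,0.098,0],1],[[-0.005,0.098,0],1],[[-0.005,0.098,0],1],[[-0.005,0.098,0],1],[[-0.005,0.098,0],1],[[-0.005,0.076,0],0.78],[[0,0,0],0]]}}

```text
time: 14.75
tool_pos: [0.5277, 0.0486, 0.0582]
eef_rot: [-3.142, -0.0, -2.898]
ft_force: [-0.1, -0.1, 0.1]
grip_width: 0.138
finger_force: 0.0
```

```bash
python3 -c "from h import *;look()"
```

```text
scene [350.2 191.3] 46 tray [-38.1  -0.4]
top [260.6 240.7] 54 tray [-109.2   76.8]
tcp tray [-67.   -3.3] z 0.0582 heading 0.0 F [-0.6 -0.1 -1. ] t 14.85
```

Request:
{"fn": "send_rows", "kwargs": {"steps": [[[0,0.07,0],0],[[-0.2,0,0],0],[[-0.2,0,0],0],[[-0.2,0,0],0],[[-0.2,0,0],0],[[-0.2,0,0],0],[[-0.2,0,0],0],[[-0.2,0,0],0],[[-0.2,0,0],0],[[-0.1,0,0],0]]}}

```text
time: 16.1
tool_pos: [0.5775, 0.0634, 0.0582]
eef_rot: [-3.142, 0.0, -2.898]
ft_force: [-0.3, -0.6, 0.6]
grip_width: 0.14
finger_force: 0.0
```

```bash
python3 -c "from h import *;look()"
```

```text
scene [346.4 169.3] 19 tray [-116.6   76.1]
top [260.7 240.7] 54 tray [-109.3   76.5]
tcp tray [-15.5  -0.9] z 0.0582 heading -0.1 F [-1.   0.5 -0.2] t 16.2
```

The second core is off the deck. Next is the left core, which I'll push on a −42.6° heading to pass the standoff at about 36 mm.

Request:
{"fn": "send_rows", "kwargs": {"steps": [[[0.1,0,-1],0],[[0,0,-1],0],[[0.65,0.55,0],0],[[0.65,0.55,0],0],[[0.65,0.55,0],0],[[0.65,0.55,0],0],[[0.65,0.55,0],0],[[0.56,0.55,0],0]]}}

```text
time: 17.2
tool_pos: [0.4383, 0.1315, 0.1183]
eef_rot: [3.142, -0.0, -2.899]
ft_force: [0.5, 0.6, -0.1]
grip_width: 0.139
finger_force: 0.0
```

Request:
{"fn": "send_rows", "kwargs": {"steps": [[[0,0,0],0.89],[[0,0,0],0.89],[[0,0,0],0.89],[[0,0,0],0.89],[[0,0,0],0.89],[[0,0,0],0.89],[[0,0,0],0.89],[[0,0,0],0.87],[[0,0,0],0]]}}

```text
time: 18.32
tool_pos: [0.4391, 0.1314, 0.1183]
eef_rot: [3.141, 0.0, 2.642]
ft_force: [0.0, -0.2, 0.2]
grip_width: 0.143
finger_force: 0.0
```

Run:
```python
from h import *
look()
p=manip.snapshot('top');q=manip.snapshot('scene')
f=lambda a:cv2.resize(a[:,:,::-1],(520,440),interpolation=cv2.INTER_CUBIC)
cv2.imwrite('pics/c5.png',cv2.resize(np.hstack([f(p['pixels'][155:285,215:365]),f(q['pixels'][120:230,275:405])]),(800,340)))
```

```text
scene [348.5 170.2] 39 tray [-108.6   76.6]
top [280.  182.1] 93 tray [21.1  0.4]
top [260.5 241. ] 53 tray [-109.9   77.1]
tcp tray [-133.1   98.4] z 0.1183 heading 317.4 F [-0.2 -0.5 -0. ] t 18.425
```

View pics/c5.png

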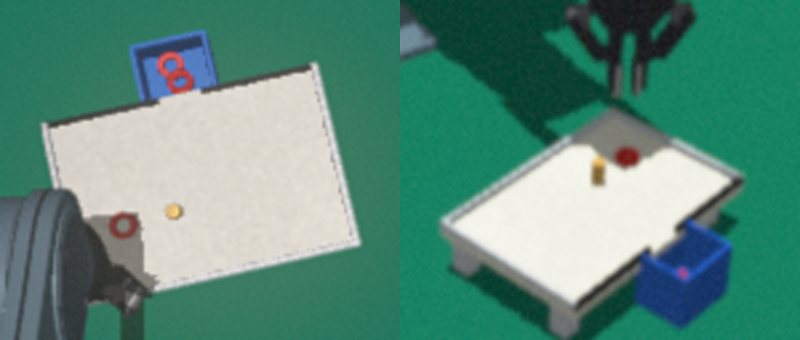

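Both cores are in the box, left panel near (175,72). The standoff is still in place, and the gripper's knuckles are higher than the standoff. Now to push the last core.

Request:
{"fn": "send_rows", "kwargs": {"steps": [[[0,0,0.9],0],[[0,0,0.8],0],[[0,0,0.3],0],[[-0.2,0,0],0],[[-0.2,0,0],0],[[-0.2,0,0],0],[[-0.2,0,0],0],[[-0.2,0,0],0],[[-0.2,0,0],0],[[0,0,0],0]]}}

```text
time: 19.77
tool_pos: [0.4715, 0.1136, 0.0582]
eef_rot: [3.141, 0.0, 2.641]
ft_force: [0.4, -0.6, 0.3]
grip_width: 0.141
finger_force: 0.0
```

```bash
python3 -c "from h import *;look()"
```

```text
scene [349.5 175.4] 45 tray [-88.9  58.1]
top [279.9 182.1] 92 tray [21.2  0.5]
top [269.6 230.8] 21 tray [-90.5  50.3]
tcp tray [-106.7   73.8] z 0.0581 heading 317.3 F [-0.  -1.   0.5] t 19.875
```

Request:
{"fn": "send_rows", "kwargs": {"steps": [[[-0.24,0,0],0],[[-0.24,0,0],0],[[-0.24,0,0],0],[[-0.24,0,0],0],[[-0.24,0,0],0],[[-0.24,0,0],0],[[-0.24,0,0],0],[[-0.24,0,0],0],[[-0.24,0,0],0],[[-0.24,0,0],0]]}}

```text
time: 21.12
tool_pos: [0.5345, 0.0791, 0.0582]
eef_rot: [-3.142, 0.0, 2.641]
ft_force: [-0.3, 0.1, 0.5]
grip_width: 0.141
finger_force: 0.1
```

```bash
python3 -c "from h import *;look()"
```

```text
scene [352.7 189.8] 49 tray [-37.  10.]
tcp tray [-52.8  24.4] z 0.0583 heading 317.3 F [-0.3  0.9 -0.2] t 21.225
```

Request:
{"fn": "send_rows", "kwargs": {"steps": [[[-0.2,0,0],0],[[-0.19,0,0],0],[[0,0,0],0],[[0.2,0,0],0]]}}

```text
time: 21.72
tool_pos: [0.5392, 0.0765, 0.0582]
eef_rot: [3.142, 0.0, 2.641]
ft_force: [-0.4, -0.6, -0.1]
grip_width: 0.138
finger_force: 0.0
```

Request:
{"fn": "send_rows", "kwargs": {"steps": [[[-0.005,-0.098,0],-1],[[-0.005,-0.098,0],-1],[[-0.005,-0.098,0],-1],[[-0.005,-0.098,0],-1],[[-0.005,-0.098,0],-1],[[-0.005,-0.098,0],-1],[[-0.005,-0.098,0],-1],[[0,-0.01,0],-0.11],[[0,0,0],0]]}}

```text
time: 22.85
tool_pos: [0.5362, 0.0566, 0.0582]
eef_rot: [3.141, -0.0, -2.899]
ft_force: [0.6, 0.5, -0.5]
grip_width: 0.141
finger_force: 0.0
```

```bash
python3 -c "from h import *;look()"
```

```text
scene [353.5 192.5] 44 tray [-27.2   1.9]
tcp tray [-57.    2.4] z 0.0582 heading -0.1 F [ 0.3 -0.   0.3] t 22.95
```

Core at (-27, 2), tool right behind it on heading 0: push it through, then lift clear.

Request:
{"fn": "send_rows", "kwargs": {"steps": [[[-0.2,0,0],0],[[-0.2,0,0],0],[[-0.2,0,0],0],[[-0.2,0,0],0],[[-0.2,0,0],0],[[-0.2,0,0],0],[[-0.18,0,0],0],[[0,0,0],0],[[0,0,0],0]]}}

```text
time: 24.08
tool_pos: [0.5764, 0.0664, 0.0581]
eef_rot: [3.142, -0.0, -2.897]
ft_force: [-0.5, -0.6, 0.2]
grip_width: 0.142
finger_force: 0.0
```

Request:
{"fn": "send_rows", "kwargs": {"steps": [[[0.1,0,-0.5],0],[[0,0,-1],0],[[0,0,-1],0],[[0.8,0,-0.7],0],[[0.8,0,-0.7],0],[[0.8,0,-0.7],0],[[0.8,0,0],0],[[0.8,0,0],0],[[0.8,0,0],0],[[0,0,0],0]]}}

```text
time: 25.32
tool_pos: [0.4327, 0.0307, 0.1972]
eef_rot: [-3.141, 0.001, -2.898]
ft_force: [-0.1, -0.2, 1.0]
grip_width: 0.145
finger_force: 0.0
```

Run:
```python
from h import *
look()
p=manip.snapshot('top');q=manip.snapshot('scene')
cv2.imwrite('pics/c6.png',cv2.resize(np.hstack([p['pixels'][140:300,110:360],q['pixels'][120:280,160:450]])[:,:,::-1],None,fx=1.48,fy=1.48,interpolation=cv2.INTER_CUBIC))
h=cv2.cvtColor(p['pixels'],cv2.COLOR_RGB2HSV)
hh=(h[...,0]>14)&(h[...,0]<30)&(h[...,1]>70); ys,xs=np.nonzero(hh[220:250,265:295]); print('brass px',xs.mean()+265,ys.mean()+220,len(xs))
```

```text
scene [364.7 205.7] 7 tray [ 34.1 -22.2]
top [280.6 182.7] 110 tray [19.3 -0.8]
tcp tray [-161.9    1.9] z 0.1972 heading -0.0 F [ 0.1 -0.8  0.4] t 25.425
brass px 279.64285714285717 235.64285714285714 28
```

View pics/c6.png

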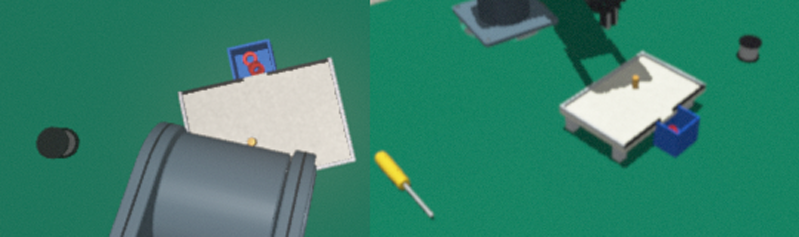

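The deck holds only the standoff, its pixel unchanged. All three cores are in the box at about (253,63) in the left half. The spool and screwdriver are undisturbed and the arm is clear, so I'm handing in.

```bash
python3 -c "from rig import manip;print(manip.hand_in())"
```

```text
the job is handed in; nothing more can be done
None
```

I swept all three cores one at a time through the gate into the catch box and handed the job in at about 25 s; the standoff, spool and screwdriver were left undisturbed.

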